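Point out the open canister and the lid that belongs to it

ROBOT

A 6-joint arm with a two-finger parallel gripper is mounted at the origin on the work surface. World frame = base frame: x ahead of the robot, y to its left, z up, the work surface at z = 0. Lengths are in m, angles in rad, forces in N, time in s.
With the tool pointing down it reaches from about 0.3 to 0.875 m from the base axis. Payload 6.4 kg.
Tool frame: the origin (TCP) lies on the centre line of the jaws, within the pads' length; the fingertips stand 14 mm ahead of it and the grasp point (between the pads) lies 5 mm behind it; z points along the fingers, y is the direction in which the jaws open and shut (so a half turn about z gives the same grasp; the last joint's range is limited). The gripper opens to 88 mm and grips with 3 to 60 N. Pads are 18 mm wide; open, the fingers measure 123 mm over their backs; the gripper's body (75 mm by 187 mm) begins 45 mm behind the grasp point.
Start: joints at [1.122, 0.181, 1.607, -0, 1.354, -0.206], TCP at [0.138, 0.558, 0.253] pointing down, gripper open.
Joint ranges: [-2.99, 2.99], [-0.89, 2.07], [0.3, 2.58], [-1.14, 4.28], [0, 2.63], [-3.12, 3.12]. Speed limits (rad/s): [2.57, 2.57, 3.01, 3.14, 3.14, 3.14].

INTERFACE

Orientations are given as [roll, pitch, yaw] about the fixed x, y, z axes, in that order (R = Rz(yaw) Ry(pitch) Rx(roll)).
In Python, from plant import status, optics, job gives the robot as it stands.
- The arm moves only by the tool arm_command, never from a script. Its arguments are lists of equal length, an entry for each row: "travel": the shift along the world's x, y, z in units of 40 mm (1.0 is 40 mm), a list of three; "roll": the turn about the world's z in units of 5 degrees (1.0 is 5 degrees); "grip": the closure, from 0 (fully open) to 1 (shut). In form: {"travel": [[x, y, z], ...], "roll": [roll, ...], "grip": [grip, ...]}. A call has 1 to 20 rows; each row is the pose to reach, as a shift and turn from the pose measured when the call began; what a row does not reach only later rows make up. A row lasts 1/10 s, in which the tool goes at most 50 mm and 8.59 degrees, less where a joint would pass 70% of its speed; a pose out of reach is approached as far as the arm can. A call with a gripper value outside its range is refused whole. The fingers move at their own pace and stop on an object; "squeeze" is the grip in N (left out, the last holds). Time passes only in rows, so rows that repeat a pose let the fingers close. It gives the time, the measured TCP pose, the force and the opening at its end, in the units of the state.
- status.state(): the state, without advancing time (a new reading comes with each control period).
- optics.read_camera(name): name is "scene" or "top" or "wrist"; returns (picture, depth): 480x640x3 uint8, red, green, blue; 480x640 float32, m along the optical axis (not along the pixel's ray), 0 where there is no reading.
- optics.camera_model(name): a dict with "mtx" (3x3 intrinsics, pixels), "rvec" (rotation vector, rad) and "tvec" (3), from world to camera coordinates, as OpenCV has them. Camera axes: x right, y down, z forward; pixel columns grow to the right and rows downward; lengths in m; the calibration is good to about 2 mm. A picture is of the moment at which its call begins: read the wrist's pose just before it. camera_model takes no time and is no camera call; for the wrist camera it gives the pose at the moment of the call.
- job.close_job(): hands the job in, once; it reports no verdict.
The state is a dict: "t": time; "q": joint angles; "dq": joint speeds; "effort": joint torques, N m; "ee_pos": TCP position; "ee_rot": TCP orientation; "wrist_force": force on the tool from outside, world axes, zero at the start; "wrist_torque": the same for the moment, N m; "gripper_width": finger opening in m.
Only numpy, scipy, OpenCV 4.12 (cv2) and the standard library are available. Lean on these libraries where they do the work, as an engineer would, in place of code of your own. Each camera call takes 0.05 s, during which the arm holds its last target. There are 200 camera calls.

TASK

Show a colleague which storage canister was left open and which lid belongs on it: point at the round canister that has no lid by bringing the fingertips over the middle of its mouth, 1 to 5 cm above the rim, and stay there for two seconds. Then point in the same way, 1 to 5 cm above the knob, at the loose round lid that is as wide as that canister, and finish still pointing there after at least two seconds. Only point: touch nothing, move nothing, and on the way keep the fingertips at least 5 cm above every other canister, lid, the mug and the coaster.

Things in the scene. Friction and masses are not known exactly. Their poses are not given: they have to be found in the camera images.
- open_canister_rim (a point): centre of the mouth, level with the rim, of the open canister: round, white ceramic, hollow, 92 mm across, 110 mm high, wall 5 mm, no lid, no handle; stands upright on the worktop, its rim 110 mm above it. z up
- lid_wide_top (a point): top of the knob of the wide loose lid, the one that fits the open canister: a round light-wood disc 92 mm across and 10 mm thick, knob 26 mm across on its middle, lying knob up on the worktop; knob top 32 mm above the worktop. z up
- lid_small_top (a point): top of the knob of the small round wooden lid, 60 mm across, lying knob up on the worktop; 32 mm high in all; not the one asked for
- lid_square_top (a point): top of the knob of the square wooden lid, 88 mm by 88 mm, lying knob up on the worktop; 32 mm high in all; not the one asked for
- closed_round_top (a point): top of the knob of the closed round canister: white ceramic, 92 mm across, wooden lid on; 142 mm high in all; bystander
- closed_square_top (a point): top of the knob of the closed square canister: white ceramic, 86 mm wide, square wooden lid on; 142 mm high in all; bystander
- mug_rim (a point): centre of the mouth of a white mug, 80 mm across without its handle, 90 mm high; bystander
- coaster_top (a point): centre of the upper face of a square cork coaster, 95 mm wide, 8 mm thick; bystander
- spoon: steel spoon lying at the right of the worktop (origin at its underside); bystander
- dish_brush: dish brush lying at the left (origin at its underside); bystander
Not all that is in view belongs to the job. What is shaped like the part that bears lid_wide_top but black or green is not meant. Leave any pink or turquoise look-alike of the part that bears open_canister_rim alone.

How it is judged:
On the way, in this order (a step that is already met when the one before it is completed fails the run):
1. the fingertips hover over the mouth of the open canister for 1.7 s (horizontal distance between the grasp point and open_canister_rim below 0.03 m and z of the grasp point in the frame of open_canister_rim between 0.021 and 0.09 m), for 1.7 s.
2. then the fingertips hover over the wide round lid for 1.7 s (horizontal distance between the grasp point and lid_wide_top below 0.03 m and z of the grasp point in the frame of lid_wide_top between 0.021 and 0.09 m), for 1.7 s.
At the end, for the whole second after the job is handed in: The fingertips still hover over the wide round lid: grasp point (about 19 mm behind the fingertips) within 30 mm of its axis and 21 to 90 mm above the knob's top; no canister, lid, mug, coaster, spoon or brush has moved 6 mm or more (all of step 2 and distance of each of open_canister_rim, closed_round_top, closed_square_top, mug_rim, lid_wide_top, lid_small_top, lid_square_top, coaster_top, spoon, dish_brush from where it was at the start of the episode below 0.006 m); the robot touches nothing.
It fails at once if the robot touches anything (contact force between any of the fingers, the arm and anything else above 0.3 N).
It fails at once if a canister, lid, mug, coaster, spoon or brush is moved by 6 mm or more (distance of any of open_canister_rim, closed_round_top, closed_square_top, mug_rim, lid_wide_top, lid_small_top, lid_square_top, coaster_top, spoon, dish_brush from where it was at the start of the episode above 0.006 m).
It fails at once if the robot points at another canister, lid, the mug or the coaster (fingertips less than about 45 mm over its middle) ((horizontal distance between the grasp point and closed_round_top below 0.025 m and z of the grasp point in the frame of closed_round_top between 0 and 0.064 m) or (horizontal distance between the grasp point and closed_square_top below 0.025 m and z of the grasp point in the frame of closed_square_top between 0 and 0.064 m) or (horizontal distance between the grasp point and mug_rim below 0.025 m and z of the grasp point in the frame of mug_rim between 0 and 0.064 m) or (horizontal distance between the grasp point and lid_small_top below 0.025 m and z of the grasp point in the frame of lid_small_top between 0 and 0.064 m) or (horizontal distance between the grasp point and lid_square_top below 0.025 m and z of the grasp point in the frame of lid_square_top between 0 and 0.064 m) or (horizontal distance between the grasp point and coaster_top below 0.025 m and z of the grasp point in the frame of coaster_top between 0 and 0.064 m)).
It also fails if it takes over 40 s, if anything falls off the work surface, if the arm or the gripper's body presses on something with over 40 N, if the wrist force passes 120 N, or if a joint passes its speed limit or range.

## Working session

There is one attempt and no reset: what is moved stays moved. The work goes in short steps, Python scripts to look and compute and a tool call to move; the robot and the scene stay as the last step left them, time stands still between calls to the robot, and variables do not carry over. Pictures are saved under pics/ and viewed, about 8 in all and at most 12, crops included, and the job is handed in when it is done.

Besides the shell and the picture viewer there is one more tool, called after "Emit:" as name([rows], argument=value, ...), one row to a line, values as JSON. arm_command: Moves the arm, as the interface text tells. Its arguments: {"type":"object","properties":{"travel":{"type":"array","items":{"type":"array","items":{"type":"number"}}},"roll":{"type":"array","items":{"type":"number"}},"grip":{"type":"array","items":{"type":"number"}},"squeeze":{"type":"number"}},"required":["travel","roll","grip"]}

```bash
mkdir -p pics
cat > h.py <<'E'
import numpy as np, cv2
from plant import status, optics, job
def cloud(name):
    m=optics.camera_model(name); im,d=optics.read_camera(name)
    K=np.array(m["mtx"]);R=cv2.Rodrigues(np.array(m["rvec"],float))[0];t=np.array(m["tvec"],float).ravel()
    v,u=np.mgrid[:480,:640]; c=np.stack([(u-K[0,2])/K[0,0]*d,(v-K[1,2])/K[1,1]*d,d],-1)
    P=(c-t)@R; P[d==0]=np.nan
    return im,P
E
python3 - <<'E'
from h import *
for n in("top","scene"):
    im,P=cloud(n); cv2.imwrite(f"pics/{n}0.png",im[...,::-1]); np.savez(f"{n}0.npz",im=im,P=P)
    print(n,np.nanmin(P,(0,1)),np.nanmax(P,(0,1)),P[240,320])
s=status.state();print(s["t"],s["ee_pos"],s["ee_rot"],s["wrist_force"])
E
```

```text
top [-0.03886752 -1.40393475 -0.7766046 ] [1.80583254 1.46602988 0.62762533] [ 0.55776862  0.02163891 -0.0056978 ]
scene [-1.63556827 -2.25291601 -0.76164549] [1.39665915 0.64660687 0.50450596] [ 0.51209102 -0.0645383   0.05825191]
0.1 [0.13805698 0.55771325 0.25193154] [-3.14007807e+00 -2.80469162e-04  2.89874554e+00] [ 0.06530034  0.40140693 -0.10370139]
```

View pics/top0.png

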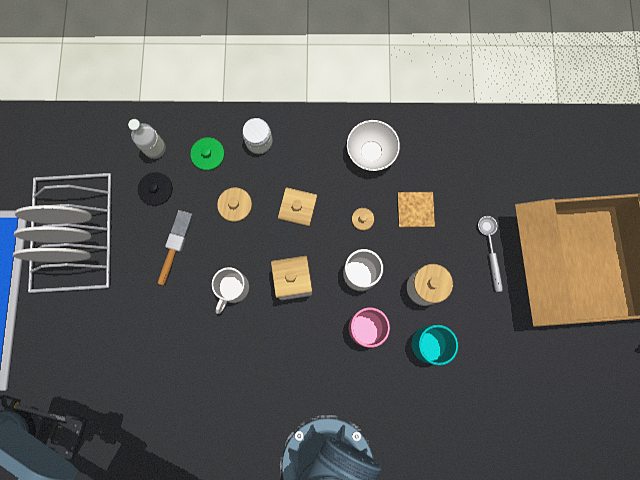

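View pics/scene0.png

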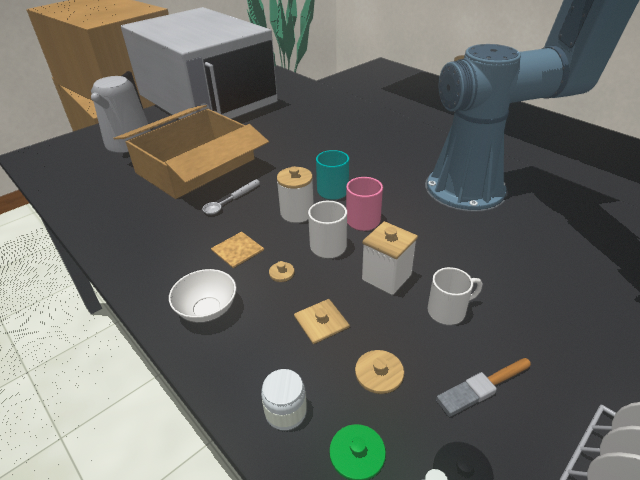

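The top view shows these look-alikes, by pixel:
- **Open canister:** white and handleless at (363,270), which is my choice. The others are pink (370,327), turquoise (437,345), mug (230,287), bowl (373,146), jar (257,135) and closed round (431,285).
- **Wide lid:** wooden and round at (235,204), which is my choice. The others are small (363,218), square (297,206), green (207,153) and black (155,188).

Next I measure these and make one close crop.

Run:
```python
from h import *
z=np.load("top0.npz");im,P=z["im"],z["P"]
cs=dict(open=(363,270,28,.100,.115),lid=(235,204,24,.005,.015),knob=(235,204,24,.024,.04),small=(363,218,18,.024,.04),sq=(297,206,24,.024,.04),clr=(431,285,28,.134,.15),clsq=(291,278,26,.134,.15),mug=(230,287,30,.082,.095),pink=(370,327,28,.06,.2),turq=(437,345,28,.06,.2),green=(207,153,24,.024,.04),coaster=(416,209,24,.004,.015))
for k,(u,v,r,a,b) in cs.items():
    p=P[v-r:v+r,u-r:u+r].reshape(-1,3); p=p[(p[:,2]>a)&(p[:,2]<b)]
    if len(p)<3: print(k,len(p));continue
    (c,rad)=cv2.minEnclosingCircle(p[:,:2].astype(np.float32)); print(k,len(p),np.round(c,3),"diam",round(2*rad,3),"z",np.round(np.nanpercentile(p[:,2],[5,95]),3))
z2=np.load("scene0.npz");im2,P2=z2["im"],z2["P"]
for k,(u,v,a,b,r) in dict(open=(328,225,.104,.116,32),knob=(380,370,.024,.04,28)).items():
    p=P2[v-r:v+r,u-r:u+r].reshape(-1,3); p=p[(p[:,2]>a)&(p[:,2]<b)];c,rad=cv2.minEnclosingCircle(p[:,:2].astype(np.float32));print("scene",k,len(p),np.round(c,3),2*rad)
p=P.reshape(-1,3);s=(p[:,0]>.3)&(p[:,0]<.95)&(abs(p[:,1])<.5);print("max z in work area",np.nanmax(p[s,2]))
cv2.imwrite("pics/crop.png",cv2.resize(im[170:310,195:395],None,fx=4,fy=4)[...,::-1])
```

```text
open 270 [ 0.471 -0.084] diam 0.092 z [0.102 0.113]
lid 833 [0.648 0.248] diam 0.164 z [0.006 0.014]
knob 78 [0.651 0.251] diam 0.028 z [0.026 0.035]
small 46 [ 0.614 -0.091] diam 0.02 z [0.027 0.035]
sq 79 [0.648 0.084] diam 0.026 z [0.025 0.036]
clr 101 [ 0.435 -0.247] diam 0.027 z [0.136 0.145]
clsq 91 [0.449 0.09 ] diam 0.026 z [0.137 0.144]
mug 192 [0.426 0.248] diam 0.093 z [0.083 0.094]
pink 392 [ 0.331 -0.097] diam 0.092 z [0.068 0.114]
turq 576 [ 0.292 -0.256] diam 0.093 z [0.065 0.113]
green 76 [0.794 0.329] diam 0.028 z [0.026 0.035]
coaster 1242 [ 0.646 -0.234] diam 0.168 z [0.005 0.013]
scene open 339 [ 0.442 -0.081] 0.14894714951515198
scene knob 155 [0.651 0.251] 0.028023486956954002
max z in work area 0.17530687082482194
```

View pics/crop.png

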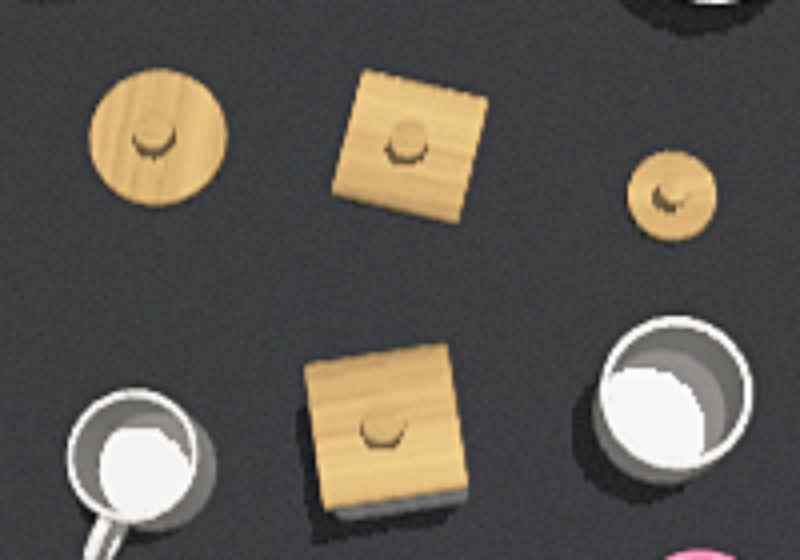

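The crop confirms the choice: a white, open cylinder without a handle, and the plain round wide lid. The mouth is at (0.471, -0.084), diameter 92 mm and z about 0.110. The knob is at (0.651, 0.251) in both views. The scene-view fit of the mouth came out at 149 mm because it mixed in the pink rim, so I discard it. First I lift to z of about 0.29 and cross high.

Emit:
arm_command([
  [0,0,0.5],
  [0,0,1],
  [0.4,-0.8,1],
  [0.8,-1.6,1],
  [1.3,-2.5,1],
  [1.8,-3.5,1],
  [2.3,-4.5,1],
  [2.8,-5.4,1],
  [3.3,-6.4,1],
  [3.8,-7.3,1],
  [4.3,-8.3,1],
  [4.8,-9.2,1],
  [5.3,-10.2,1],
  [5.8,-11.2,1],
  [6.3,-12.1,1],
  [6.8,-13.1,1],
  [7.3,-14.1,1],
  [7.8,-15.0,1],
  [8.1,-15.6,1],
  [8.3,-16.0,1],
], roll=[0,0,0,0,0,0,0,0,0,0,0,0,0,0,0,0,0,0,0,0], grip=[0,0,0,0,0,0,0,0,0,0,0,0,0,0,0,0,0,0,0,0])

```text
t: 2.1
ee_pos: [0.4704, -0.0841, 0.2914]
ee_rot: [-3.14, -0.001, 2.897]
wrist_force: [-0.3, -0.0, 0.6]
gripper_width: 0.0884
```

Run:
```python
from h import *
im,P=cloud("wrist"); cv2.imwrite("pics/w1.png",im[...,::-1])
m=(P[...,2]>.104)&(P[...,2]<.116)&(np.hypot(P[...,0]-.471,P[...,1]+.084)<.065)
p=P[m].astype(np.float32); print(len(p))
if len(p)>5: c,r=cv2.minEnclosingCircle(p[:,:2]); print(c,2*r)
```

```text
2194Traceback (most recent call last):
  File "<stdin>", line 5, in <module>
cv2.error: OpenCV(4.12.0) /io/opencv/modules/imgproc/src/shapedescr.cpp:201: error: (-215:Assertion failed) count >= 0 && (depth == CV_32F || depth == CV_32S) in function 'minEnclosingCircle'
```

View pics/w1.png

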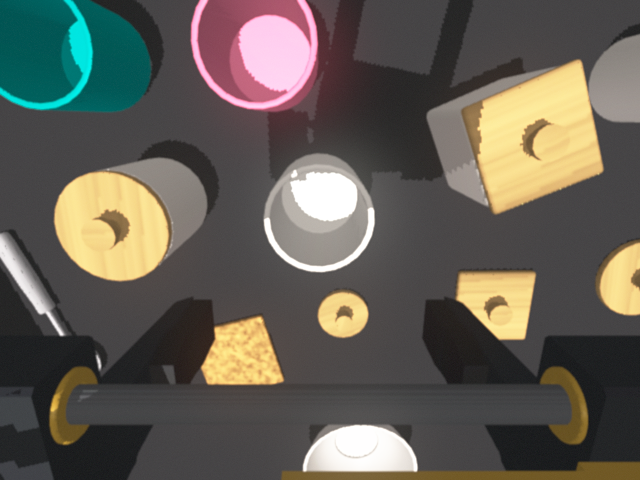

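The wrist view shows the white open canister centred at (319,213), between the jaws, with the closed canisters clear to the sides. I descend to TCP z of about 0.16, which puts the tips about 36 mm above the rim, and hold.

Emit:
arm_command([
  [0,0,-0.5],
  [0,0,-1.2],
  [0,0,-2.0],
  [0,0,-2.7],
  [0,0,-3.1],
  [0,0,-3.3],
  [0,0,-3.3],
  [0,0,-3.3],
  [0,0,-3.3],
  [0,0,-3.3],
  [0,0,-3.3],
  [0,0,-3.3],
  [0,0,-3.3],
  [0,0,-3.3],
  [0,0,-3.3],
  [0,0,-3.3],
  [0,0,-3.3],
  [0,0,-3.3],
  [0,0,-3.3],
  [0,0,-3.3],
], roll=[0,0,0,0,0,0,0,0,0,0,0,0,0,0,0,0,0,0,0,0], grip=[0,0,0,0,0,0,0,0,0,0,0,0,0,0,0,0,0,0,0,0])

```text
t: 4.15
ee_pos: [0.4711, -0.0854, 0.1595]
ee_rot: [-3.139, -0.0, 2.896]
wrist_force: [-0.4, -0.3, -0.0]
gripper_width: 0.0881
```

Emit:
arm_command([
  [0,0,0],
  [0,0,0],
  [0,0,0],
  [0,0,0],
  [0,0,0],
  [0,0,0],
  [0,0,0],
  [0,0,0],
  [0,0,0],
  [0,0,0],
  [0,0,0],
  [0,0,0],
], roll=[0,0,0,0,0,0,0,0,0,0,0,0], grip=[0,0,0,0,0,0,0,0,0,0,0,0])

```text
t: 5.35
ee_pos: [0.4711, -0.0854, 0.1594]
ee_rot: [-3.139, -0.0, 2.897]
wrist_force: [0.1, -1.0, -0.3]
gripper_width: 0.0879
```

I held there for about 2.6 s. Now up, and across to the lid.

Emit:
arm_command([
  [0,0,0.6],
  [0,0,1.5],
  [0,0,2.4],
  [0,0,3],
  [0.3,0.5,3],
  [0.7,1.3,3],
  [1.2,2.2,3],
  [1.6,3.0,3],
  [2.1,3.9,3],
  [2.6,4.8,3],
  [3.0,5.6,3],
  [3.5,6.5,3],
  [3.9,7.3,3],
  [4.3,8.0,3],
  [4.5,8.4,3],
  [4.5,8.4,3],
  [4.5,8.4,3],
], roll=[0,0,0,0,0,0,0,0,0,0,0,0,0,0,0,0,0], grip=[0,0,0,0,0,0,0,0,0,0,0,0,0,0,0,0,0])

```text
t: 7.05
ee_pos: [0.6507, 0.2504, 0.2788]
ee_rot: [-3.138, -0.001, 2.897]
wrist_force: [0.3, -0.0, 0.6]
gripper_width: 0.0879
```

Run:
```python
from h import *
im,P=cloud("wrist"); cv2.imwrite("pics/w2.png",im[...,::-1])
m=(P[...,2]>.026)&(P[...,2]<.038)&(np.hypot(P[...,0]-.651,P[...,1]-.251)<.03)
p=np.ascontiguousarray(P[m][:,:2],np.float32); print(len(p),len(p)>5 and cv2.minEnclosingCircle(p), status.state()["ee_pos"])
```

```text
523 ((0.6517098546028137, 0.2510206699371338), 0.013027443550527096) [0.650711   0.24985227 0.27910664]
```

View pics/w2.png

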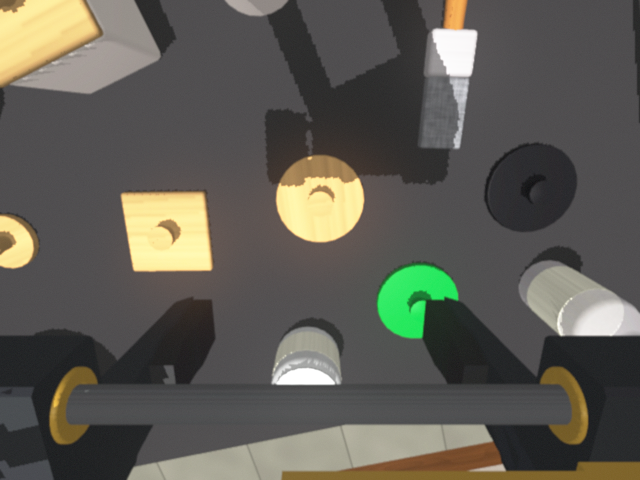

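The wrist view shows the wide lid's knob at (320,203). It measures (0.652, 0.251) with diameter 26 mm, and the jar and green lid are clear of the gripper. I descend to TCP z of about 0.085, which puts the tips about 39 mm above the knob, and hold.

Emit:
arm_command([
  [0,0,-0.5],
  [0,0,-1.3],
  [0,0,-2.2],
  [0,0,-3.1],
  [0,0,-3.9],
  [0,0,-4.5],
  [0,0,-4.8],
  [0,0,-4.8],
  [0,0,-4.8],
  [0,0,-4.8],
  [0,0,-4.8],
  [0,0,-4.8],
  [0,0,-4.8],
  [0,0,-4.8],
  [0,0,-4.8],
  [0,0,-4.8],
  [0,0,-4.8],
  [0,0,-4.8],
  [0,0,-4.8],
  [0,0,-4.8],
], roll=[0,0,0,0,0,0,0,0,0,0,0,0,0,0,0,0,0,0,0,0], grip=[0,0,0,0,0,0,0,0,0,0,0,0,0,0,0,0,0,0,0,0])

```text
t: 9.1
ee_pos: [0.6507, 0.2499, 0.0871]
ee_rot: [-3.138, -0.001, 2.896]
wrist_force: [-0.2, 0.1, 0.2]
gripper_width: 0.0879
```

Emit:
arm_command([
  [0,0,0],
  [0,0,0],
  [0,0,0],
  [0,0,0],
  [0,0,0],
  [0,0,0],
  [0,0,0],
  [0,0,0],
  [0,0,0],
  [0,0,0],
  [0,0,0],
  [0,0,0],
], roll=[0,0,0,0,0,0,0,0,0,0,0,0], grip=[0,0,0,0,0,0,0,0,0,0,0,0])

```text
t: 10.3
ee_pos: [0.6507, 0.2498, 0.0871]
ee_rot: [-3.138, -0.001, 2.896]
wrist_force: [-0.2, -0.1, 0.1]
gripper_width: 0.0877
```

Run:
```python
from h import *
s=status.state();print(s["t"],s["ee_pos"],s["wrist_force"],abs(np.array(s["dq"])).max())
job.close_job()
```

```text
10.3 [0.65072265 0.24984583 0.08708353] [-0.17129856 -0.12160002  0.07647182] 0.000980464651912709
the job is handed in; nothing more can be done
```

I pointed at the open canister and then at the wide round lid, and handed the job in at t = 10.3 s with the arm still over the lid. No verdict is reported.

- **Open canister:** I held for about 2.6 s over the mouth at (0.471, -0.084), with the fingertips about 35 mm above the rim.
- **Wide round lid:** I held for about 2.5 s over the knob at (0.652, 0.251), with the fingertips about 41 mm above it and about 2 mm off its axis. Two camera views agreed on the knob's position, and a closer wrist view put it within 1 mm.
- **Contact:** Wrist force was at most about 1 N in the readings I took, about the size of the noise, so I saw no sign of touching anything. I took no last picture to confirm that nothing had moved.
- **Checks that failed:** The scene camera's fit of the canister mouth came out 149 mm across because it mixed in the pink canister's rim, so I dropped it. My script for the wrist-view fit of the mouth also failed. The mouth position therefore rests on the top camera, which gave the right 92 mm diameter, and on the wrist picture, where the canister was centred between the jaws.

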